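# Load a coated glass plate into a sprung carrier by its edges

## Robot

A 6-joint arm with a two-finger parallel gripper is mounted at the origin on a cart in front of the work surface, level with it; the furniture and walls round the work are solid. World frame = base frame: x ahead of the robot, y to its left, z up, the work surface at z = 0. Lengths are in m, angles in degrees, forces in N, time in s.
With the tool pointing down it reaches from about 0.3 to 0.75 m from the base axis. Payload 8.5 kg.
Tool frame: the origin (TCP) lies on the centre line of the jaws, within the pads' length; the fingertips stand 11 mm ahead of it and the grasp point (between the pads) lies 8 mm behind it; z points along the fingers, y is the line along which they close (so a half turn about z gives the same grasp; the last joint's range is limited). The gripper opens to 85 mm and grips with 20 to 120 N. Pads are 22 mm wide; open, the fingers measure 114 mm over their backs; the gripper's body (76 mm by 85 mm) begins 54 mm behind the grasp point. The pads swing forward as they close: fully open they stand 13 mm farther back than shut.
Start: joints at [-84.586, 21.807, 74.336, -0, 83.858, -12.336], TCP at [0.168, -0.524, 0.242] pointing down, gripper open.
Joint ranges: [-178.18, 178.18], [-50.72, 133.34], [12.68, 142.11], [-81.47, 261.47], [9.98, 163.14], [-165.26, 165.26]. Speed limits (degrees/s): [136.94, 136.94, 180, 180, 180, 180].

## Interface

Orientations are given as a 3x3 rotation matrix whose columns are the frame's x, y, z axes.
In Python, from rig import env, optics gives the robot as it stands (env), with the cameras (optics).
- The arm moves only by the shell command python3 nudge.py [FORCE], which reads ROWS from standard input. ROWS is a JSON list that holds a single list of rows (three levels of brackets), with 1 to 10 rows, each of 5 numbers: dx, dy, dz in m, then a turn about the tool's z in degrees, then the finger opening in m; each row shifts and turns the commanded pose from where the row before left it, along the tool's axes as they then stand; what a row does not reach is not made up. A row lasts 1/10 s, in which the tool goes at most 0.05 m and 8.59 degrees, less where a joint would pass 70% of its speed; a pose out of reach is approached as far as the arm can. The fingers move at their own pace and stop on an object; FORCE is the grip in N (left out, the last holds). Time passes only in rows, so rows that do not move let the fingers close. It prints the time, the measured TCP pose, the force, the opening and the grip force at its end. Input that does not fit is refused with a message, and nothing moves.
- env.observe(): the state, without advancing time (a new reading comes with each control period).
- optics.get_image(name): name is "scene" or "top" or "wrist"; returns a dict with "pixels" (420x560x3 uint8, red, green, blue), "K" (3x3 intrinsics, pixels), "extrinsics" (4x4, takes a point from world to camera coordinates). Camera axes: x right, y down, z forward; pixel columns grow to the right and rows downward; lengths in m; the calibration is good to about 2 mm. A picture is of the moment at which its call begins. There is no depth.
- env.close_job(): hands the job in; it is judged then, once.
The state is a dict: "time_s": time; "q": joint angles; "qvel": joint speeds; "joint_efforts": joint torques, N m; "position": TCP position; "tool_rot": TCP orientation; "ft_force": force on the tool from outside, world axes, zero at the start; "wrist_torque": the same for the moment, N m; "grip_width": finger opening in m; "gripper_force": force on a finger pad.
Only numpy, scipy, OpenCV 4.12 (cv2) and the standard library are available. Lean on these libraries where they do the work, as an engineer would, in place of code of your own. Each camera call takes 0.05 s, during which the arm holds its last target. There are 200 camera calls.

## Task

Take the coated glass plate off its drying rest and load it into the plate carrier, holding it by its glass edges only; nothing may touch the white coating. Tip one end in under the hood, press the sprung bar back until the other end passes the lip of the fixed stop, lay the plate flat on the rails without forcing it, then let it come back gently, without letting it snap, until it is fully home against the stop and under its lip. Leave the timer, the tweezers and the bottle cap where they are.

Things in the scene. Friction and masses are not known exactly. Their poses are not given: they have to be found in the camera images.
- plate: Flat clear glass plate, 100 (x) by 50 (y) by 5 mm, about 75 g, lying coated side up on the drying rest at the start. Origin: centre of its underside; x along its length, z up through the coated face. Either end may go in first. It is gripped across the 50 mm width by its long edges, near mid-length or a little behind it.
- coating: White coating on the plate's upper face, 82 by 38 by 1 mm, centred, fixed to the glass; it leaves bare glass margins 9 mm wide at the ends and 6 mm wide along the long edges. Nothing may touch it. Origin: centre of its underside, 5 mm above the plate's origin.
- rest: Low drying rest, fixed: narrow bar 112 (x) by 34 (y) mm with two cross bars 36 mm wide whose tops carry the plate 16 mm above the worktop. The plate's long edges overhang it by about 6 mm, free for fingertips down to the worktop. Two thin pins past each end of the plate rise 3.5 mm above its underside. Origin: on the worktop under its centre; x along the plate.
- carrier: Plate carrier, fixed on the worktop: aluminium base 215 (x) by 86 (y) mm, top 12 mm above the worktop, with a low stop at one end and a grey hood at the other. Origin: on the worktop under the centre of a home plate; x is the loading direction, from stop to hood. Between stop and hood the plate's sides are free for fingers down to the base. All x, y, heights below are in this frame.
- home (a point): Point where the plate's origin lies when home: between the two lengthwise rails that carry the plate at height 26 mm (rails 5 mm wide at y = +-15 mm, x from -50 to +64 mm); axes as the carrier's. A home plate spans x = -50 to +50 mm and stays pressed against the stop by the sprung bar.
- timer: Bystander: small white bench timer, 60 by 66 by 19 mm, lying on the worktop. Origin: centre of its underside.
- tweezers: Bystander: tweezers, 129 mm long, lying on the worktop. Origin: centre of the underside.
- cap: Bystander: blue bottle cap, 53 mm across, 26 mm high. Origin: centre of its underside.
- lip (a point): Middle of the top edge of the stop's steel lip, at x = -45 mm, height 36.5 mm. The stop's upright face is at x = -50 mm, 40 mm wide in y; the lip overhangs it by 5 mm, its underside is at height 32.5 mm (6.5 mm above the rails). To pass below it, the plate's leading end must first reach x = +56 mm or more; tipped 7 to 10 degrees, leading end down, the plate's tail clears the lip's top.
- mouth (a point): Nominal middle of the hood's mouth, at rail height (x = +34 mm). Inside, the hood is 54 mm wide between its cheeks, its roof's underside 14.5 mm above the rails, its top at height 44.5 mm; flared lead-ins stand 14 mm out in front of the cheeks. The hood is clamped by hand: it and the bar inside sit up to 3 mm nearer or farther in x than given, different each time and not reported.
- bar (a point): Nominal face of the sprung bar hidden in the hood when free (x = +43 mm, at rail height; true place up to 3 mm off with the hood, to be felt). Bar 49 mm wide. It can be pressed back 17.5 mm to a hard stop, and pushes towards the stop with 3.5 N when first moved, 0.35 N more per mm, 9.6 N fully back. If let go when pressed back, it throws the plate hard against the stop.

How it is judged:
By the outcome, as a careful person would: the job done as asked, in the order asked, and still so for the second after the job is handed in, with the robot touching nothing.
It also fails if it takes over 48 s, if anything falls off the work surface, if the arm or the gripper's body presses on something with over 40 N, if the wrist force passes 120 N, or if a joint passes its speed limit or range.

## Working session

There is one attempt and no reset: what is moved stays moved. The work goes in short steps, Python scripts to look and compute and a shell command to move; the robot and the scene stay as the last step left them, time stands still between calls to the robot, and variables do not carry over. Pictures are saved under pics/ and viewed, at most 10 in all, crops included, and the job is handed in when it is done.

```bash
ls; mkdir -p pics
python3 - <<'E'
from rig import env, optics
import cv2,numpy as np
s=env.observe();print(s['time_s'],s['position'],np.round(s['tool_rot'],3),s['ft_force'],s['grip_width'])
for n in('top','scene'):
    d=optics.get_image(n);cv2.imwrite(f'pics/{n}0.png',d['pixels'][:,:,::-1]);np.savez(f'{n}0.npz',**d)
    print(d['K'],np.round(d['extrinsics'],3))
E
```

```text
nudge.py
pics
rig.py
0.0 [ 0.16766166 -0.52351687  0.24169402] [[ 0.952  0.305 -0.   ]
 [ 0.305 -0.952  0.002]
 [ 0.    -0.001 -1.   ]] [-0.40193749  0.47983808  0.53618632] 0.08507940616482772
[[507.10184079   0.         275.4154792 ]
 [  0.         507.10184079 207.35674745]
 [  0.           0.           1.        ]] [[ 0.006 -1.     0.01   0.015]
 [-0.998 -0.007 -0.061  0.495]
 [ 0.061 -0.009 -0.998  1.161]
 [ 0.     0.     0.     1.   ]]
[[453.51424974   0.         273.36365865]
 [  0.         453.51424974 214.78953147]
 [  0.           0.           1.        ]] [[ 0.298  0.954  0.014 -0.201]
 [ 0.783 -0.236 -0.576 -0.349]
 [-0.547  0.183 -0.817  1.502]
 [ 0.     0.     0.     1.   ]]
```

View pics/top0.png

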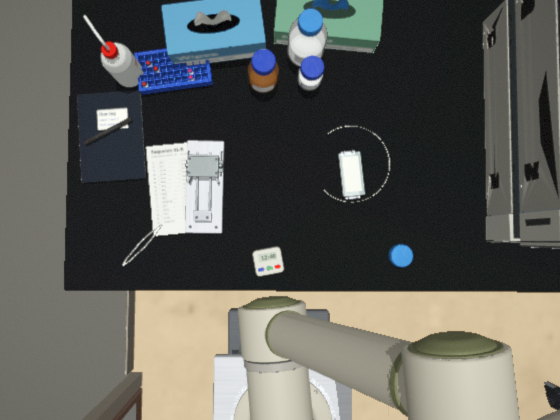

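View pics/scene0.png

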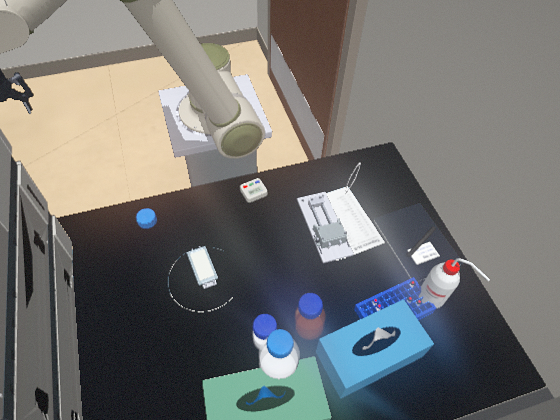

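```bash
cat > h.py <<'E'
import numpy as np,cv2
def ray(d,uv,z):
    "pixels -> world points on plane height z"
    K,E=d['K'],d['extrinsics'];R,t=E[:3,:3],E[:3,3]
    uv=np.atleast_2d(uv).astype(float)
    v=(np.linalg.inv(K)@np.c_[uv,np.ones(len(uv))].T).T@R
    c=-R.T@t
    return c+v*((z-c[2])/v[:,2])[:,None]
def proj(d,P):
    p=(d['extrinsics'][:3,:3]@np.atleast_2d(P).T).T+d['extrinsics'][:3,3]
    p=p@d['K'].T;return p[:,:2]/p[:,2:]
def rect(d,mask,z):
    "largest contour of mask, minAreaRect of its points cast on plane z: centre, long-axis deg, sizes"
    c=max(cv2.findContours(mask.astype(np.uint8),0,1)[0],key=cv2.contourArea)[:,0]
    P=ray(d,c,z)[:,:2]
    b=cv2.boxPoints(cv2.minAreaRect((P*1000).astype(np.float32)))/1000
    e=[b[1]-b[0],b[2]-b[1]];e.sort(key=np.linalg.norm)
    return b.mean(0),np.degrees(np.arctan2(e[1][1],e[1][0]))%180,np.linalg.norm(e,axis=1)
E
python3 - <<'E'
from h import *
d=dict(np.load('top0.npz'));p=d['pixels'];cv2.imwrite('pics/c1.png',cv2.resize(p[130:245,115:235,::-1],None,fx=5,fy=5,interpolation=cv2.INTER_CUBIC))
m=(p.min(2)>190);m[:, :335]=0;m[:,370:]=0;m[:150]=0;m[200:]=0
print('coat top',rect(d,m,.022),m.sum())
d=dict(np.load('scene0.npz'));p=d['pixels']
m=(p.min(2)>190);m[:, :183]=0;m[:,220:]=0;m[:240]=0;m[292:]=0
print('coat scene',rect(d,m,.022),m.sum())
E
```

```text
coat top (array([ 0.57492256, -0.15639253], dtype=float32), np.float32(6.4092894), array([0.04629152, 0.10198433], dtype=float32)) 867
coat scene (array([ 0.5792352 , -0.15927665], dtype=float32), np.float32(6.054909), array([0.04326157, 0.11566428], dtype=float32)) 586
```

View pics/c1.png

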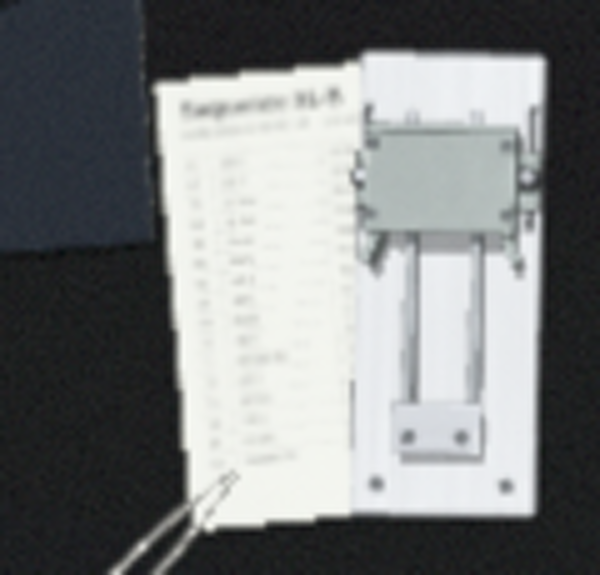

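The top view shows the plate at about (352,174), tipped 6° from world x. The carrier is at about (205,187): hood up, roughly world +x, and stop down. In the crop, the lip edge runs from about (392,402) to (484,405). I'll go above the plate for a closer look.

```bash
echo '[[[0,0,0,5.8,0.085],[0,0,0,5.8,0.085],[0.037,-0.0267,0,0,0.085],[0.037,-0.0267,0,0,0.085],[0.037,-0.0267,0,0,0.085],[0.037,-0.0267,0,0,0.085],[0.037,-0.0267,0,0,0.085],[0.037,-0.0267,0,0,0.085],[0.037,-0.0267,0,0,0.085],[0.037,-0.0267,0,0,0.085]]]' | python3 nudge.py
echo '[[[0.037,-0.0267,0,0,0.085],[0.037,-0.0267,0,0,0.085],[0.037,-0.0267,0,0,0.085],[0.037,-0.0267,0,0,0.085],[0,0,0,0,0.085],[0,0,0,0,0.085]]]' | python3 nudge.py
python3 - <<'E'
from rig import env, optics
from h import *
s=env.observe();print(s['position'],np.round(s['tool_rot'],3))
d=optics.get_image('wrist');np.savez('w1.npz',**d);p=d['pixels'];cv2.imwrite('pics/w1.png',p[:,:,::-1])
d0=dict(np.load('top0.npz'))
a=np.array([[392,402],[484,405]])/5+[115,130];print('lip',ray(d0,a,.0365))
b=np.array([[362,52],[546,55],[536,516],[352,513]])/5+[115,130];print('base',ray(d0,b,.012))
E
```

```text
time_s: 1.1
position: [0.4402, -0.2781, 0.2422]
tool_rot: [[0.994, 0.107, -0.0], [0.107, -0.994, 0.0], [-0.0, -0.0, -1.0]]
ft_force: [0.0, -0.9, 0.3]
grip_width: 0.0847
gripper_force: 0.0
time_s: 1.7
position: [0.5749, -0.157, 0.2416]
tool_rot: [[0.994, 0.109, -0.001], [0.109, -0.994, 0.0], [-0.001, -0.001, -1.0]]
ft_force: [-0.8, -1.0, -0.2]
grip_width: 0.0851
gripper_force: 0.0
[ 0.57493397 -0.15697823  0.24160332] [[ 0.994  0.109 -0.001]
 [ 0.109 -0.994  0.   ]
 [-0.001 -0.001 -1.   ]]
lip [[0.48512658 0.20486119 0.0365    ]
 [0.48404855 0.16306896 0.0365    ]]
base [[0.65042845 0.22527203 0.012     ]
 [0.64971968 0.13920071 0.012     ]
 [0.43402121 0.14113274 0.012     ]
 [0.43485863 0.22625022 0.012     ]]
```

View pics/w1.png

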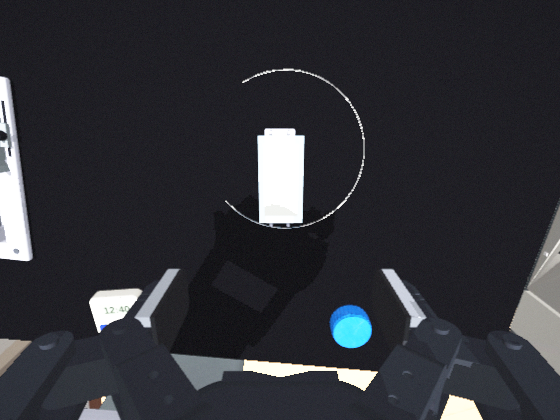

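Wrist view: the plate spans about (258–304, 136–222), with the rest's far end and two pins peeking out at (280,132) and (280,225). I'll measure it against the sizes given.

Run:
```python
from h import *
d=dict(np.load('w1.npz'));p=d['pixels'].astype(int)
R=d['extrinsics'];print('cam',-R[:3,:3].T@R[:3,3],np.round(R[:3,:3],2))
for r in (150,180,210): print(r,p[r,252:310].min(1).tolist())
print('col',p[122:232,275].min(1).tolist())
for th in(130,200,240):
    m=p.min(2)>th;q=np.zeros_like(m);q[134:223,250:312]=m[134:223,250:312]
    print(th,rect(d,q,.0215))
cv2.imwrite('pics/w1c.png',cv2.resize(d['pixels'][115:240,230:330,::-1],None,fx=5,fy=4.8,interpolation=cv2.INTER_CUBIC)[:600])
```

```text
cam [ 0.65356686 -0.14818915  0.37408188] [[ 0.11 -0.99 -0.  ]
 [-0.95 -0.1   0.31]
 [-0.31 -0.03 -0.95]]
150 [32, 31, 34, 27, 31, 78, 233, 253, 252, 252, 252, 255, 255, 255, 255, 255, 255, 255, 255, 255, 255, 255, 255, 255, 255, 255, 255, 255, 255, 255, 255, 255, 255, 255, 255, 255, 255, 255, 255, 255, 255, 255, 255, 255, 255, 255, 255, 253, 252, 253, 253, 234, 69, 34, 28, 31, 30, 29]
180 [28, 30, 31, 28, 27, 29, 225, 252, 252, 252, 252, 255, 255, 255, 255, 255, 255, 255, 255, 255, 255, 255, 255, 255, 255, 255, 255, 255, 255, 255, 255, 255, 255, 255, 255, 255, 255, 255, 255, 255, 255, 255, 255, 255, 255, 255, 255, 252, 252, 252, 243, 148, 31, 31, 27, 28, 30, 30]
210 [19, 19, 18, 12, 19, 20, 40, 225, 251, 251, 251, 250, 246, 242, 242, 242, 242, 242, 242, 242, 242, 243, 240, 242, 242, 242, 242, 241, 242, 242, 241, 242, 241, 242, 241, 241, 241, 241, 255, 255, 255, 255, 255, 255, 255, 255, 251, 251, 251, 250, 213, 32, 29, 28, 30, 30, 33, 20]
col [28, 31, 30, 27, 31, 29, 164, 255, 255, 255, 255, 255, 255, 255, 255, 255, 255, 255, 255, 255, 255, 255, 255, 255, 255, 255, 255, 255, 255, 255, 255, 255, 255, 255, 255, 255, 255, 255, 255, 255, 255, 255, 255, 255, 255, 255, 255, 255, 255, 255, 255, 255, 255, 255, 255, 255, 255, 255, 255, 255, 255, 255, 255, 255, 255, 255, 255, 255, 255, 255, 255, 255, 255, 255, 255, 255, 255, 255, 255, 255, 255, 255, 255, 242, 241, 243, 241, 242, 242, 241, 241, 241, 242, 247, 254, 255, 255, 255, 255, 255, 255, 110, 21, 22, 76, 161, 21, 21, 22, 26]
130 (array([ 0.5741698 , -0.15720737], dtype=float32), np.float32(6.2558155), array([0.0507789 , 0.10034824], dtype=float32))
200 (array([ 0.57417196, -0.15719675], dtype=float32), np.float32(6.291232), array([0.05023693, 0.10032394], dtype=float32))
240 (array([ 0.5741842 , -0.15727207], dtype=float32), np.float32(6.3020625), array([0.04855397, 0.10032232], dtype=float32))
```

View pics/w1c.png

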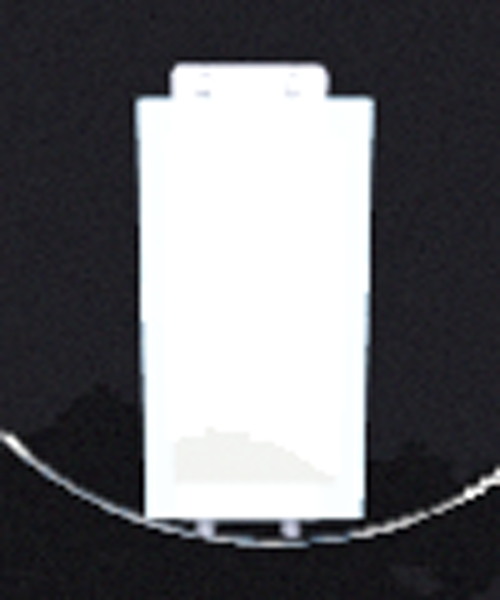

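Measured plate: 100.3 × 50.2 mm, centre (0.5742, −0.1572), angle 6.3°. That agrees with the given size. I'll grasp 10 mm behind the middle.

```bash
echo '[[[-0.0107,0,0.04,0,0.064],[0,0,0.045,0,0.064],[0,0,0.045,0,0.064],[0,0,0.045,0,0.064],[0,0,0.02,0,0.064],[0,0,0.01,0,0.064],[0,0,0.01,0,0.064],[0,0,0.007,0,0.064],[0,0,0,0,0.064],[0,0,0,0,0.064]]]' | python3 nudge.py 30
```

```text
time_s: 2.75
position: [0.5645, -0.159, 0.0211]
tool_rot: [[0.994, 0.107, 0.001], [0.107, -0.994, -0.001], [0.001, 0.001, -1.0]]
ft_force: [1.0, -0.4, -0.2]
grip_width: 0.0643
gripper_force: 0.0
```

```bash
echo '[[[0,-0.0006,0.004,0,0.064],[0,0,0,0,0.056],[0,0,0,0,0.052],[0,0,0,0,0.048],[0,0,0,0,0.045],[0,0,0,0,0.045],[0,0,0,0,0.045]]]' | python3 nudge.py 30
```

```text
time_s: 3.45
position: [0.5642, -0.1582, 0.0167]
tool_rot: [[0.994, 0.107, 0.0], [0.107, -0.994, -0.0], [0.0, 0.0, -1.0]]
ft_force: [-1.8, 2.3, 5.3]
grip_width: 0.0488
gripper_force: 31.2
```

```bash
echo '[[[0,0,-0.001,0,0.045],[0,0,0,0,0.045]]]' | python3 nudge.py;echo '[[[0,0,-0.002,0,0.045],[0,0,0,0,0.045]]]' | python3 nudge.py
echo '[[[0,0,-0.01,0,0.045],[0,0,-0.02,0,0.045],[0,0,-0.02,0,0.045],[0,0,0,0,0.045]]]' | python3 nudge.py
python3 - <<'E'
from rig import env, optics
from h import *
d=optics.get_image('wrist');np.savez('w2.npz',**d);cv2.imwrite('pics/w2.png',d['pixels'][:,:,::-1])
E
```

```text
time_s: 3.65
position: [0.564, -0.1583, 0.0171]
tool_rot: [[0.994, 0.107, -0.0], [0.107, -0.994, 0.0], [-0.0, -0.0, -1.0]]
ft_force: [0.3, -0.6, -0.9]
grip_width: 0.0489
gripper_force: 31.1
time_s: 3.85
position: [0.5642, -0.1583, 0.0194]
tool_rot: [[0.994, 0.107, 0.0], [0.107, -0.994, -0.0], [0.0, 0.0, -1.0]]
ft_force: [-0.9, -0.2, 0.1]
grip_width: 0.049
gripper_force: 31.1
time_s: 4.25
position: [0.5653, -0.1588, 0.0723]
tool_rot: [[0.994, 0.107, 0.005], [0.107, -0.994, -0.003], [0.005, 0.003, -1.0]]
ft_force: [0.8, 0.2, -1.1]
grip_width: 0.0493
gripper_force: 31.3
```

View pics/w2.png

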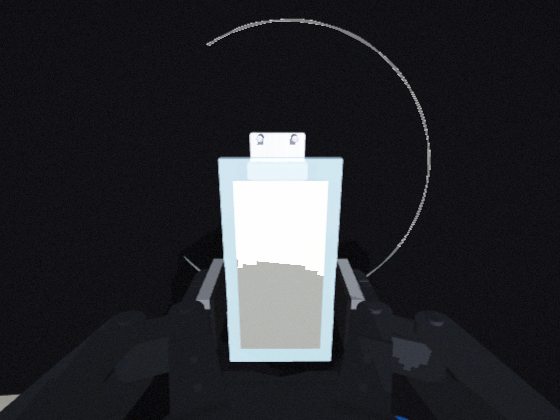

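The plate is held by its long edges. The far corners are at (219,158) and (342,158), the near ones at (229,361) and (332,361), and the fingers at (213,275) and (347,275) are clear of the coating. The far pins are at (260,139) and (294,139). Next I'll tip the plate in the grip by pressing the bare underside of its tail on those pins.

Run:
```python
from rig import env, optics
from h import *
d=dict(np.load('w2.npz'))
s=env.observe();P=np.array(s['position']);R=np.array(s['tool_rot']);print(P,s['ft_force'])
c=ray(d,[[219,158],[342,158],[332,361],[229,361]],P[2]+.004);print('plate in tool',np.round((c-P)@R,4))
q=ray(d,[[260,138],[294,138]],.0195);print('pins',q,np.round((q-P)@R,4))
```

```text
[ 0.56461635 -0.1584712   0.07061379] [-0.15709225 -0.05311849 -2.1991337 ]
plate in tool [[ 0.0593 -0.0245 -0.0039]
 [ 0.0593  0.0253 -0.0038]
 [-0.0423  0.0263 -0.0041]
 [-0.0422 -0.0253 -0.0041]]
pins [[ 0.62530855 -0.14086243  0.0195    ]
 [ 0.62737726 -0.15997937  0.0195    ]] [[ 0.0621 -0.0111  0.0512]
 [ 0.0621  0.0081  0.0513]]
```

```bash
echo '[[[0.033,0,0,0,0.045],[0.033,0,0,0,0.045],[0.033,0,0,0,0.045],[0,0,0.02,0,0.045],[0,0,0.015,0,0.045],[0,0,0.01,0,0.045],[0,0,0,0,0.045],[0,0,0,0,0.045]]]' | python3 nudge.py
echo '[[[0,0,0.002,0,0.045],[0,0,0,0,0.045]]]' | python3 nudge.py
echo '[[[0,0,0.002,0,0.045],[0,0,0,0,0.045]]]' | python3 nudge.py
```

```text
time_s: 5.1
position: [0.6623, -0.1479, 0.0246]
tool_rot: [[0.994, 0.107, -0.0], [0.107, -0.994, -0.0], [-0.0, 0.0, -1.0]]
ft_force: [-0.7, -0.0, -0.7]
grip_width: 0.0485
gripper_force: 31.3
time_s: 5.3
position: [0.6626, -0.1478, 0.0229]
tool_rot: [[0.994, 0.107, 0.001], [0.107, -0.994, -0.0], [0.001, 0.0, -1.0]]
ft_force: [0.0, -0.4, -1.8]
grip_width: 0.049
gripper_force: 31.3
time_s: 5.5
position: [0.6624, -0.1476, 0.0203]
tool_rot: [[0.994, 0.107, -0.0], [0.107, -0.994, -0.0], [-0.0, 0.0, -1.0]]
ft_force: [0.5, 0.2, -0.4]
grip_width: 0.0488
gripper_force: 31.3
```

```bash
for i in 1 2 3; do echo '[[[0,0,0.0013,0,0.045],[0,0,0,0,0.045]]]' | python3 nudge.py | egrep 'pos|ft|grip'; done
```

```text
position: [0.6626, -0.1477, 0.0194]
ft_force: [-1.7, 0.9, 3.5]
grip_width: 0.049
gripper_force: 31.6
position: [0.6627, -0.1476, 0.0183]
ft_force: [-2.0, 0.5, 6.1]
grip_width: 0.0491
gripper_force: 31.9
position: [0.6629, -0.1476, 0.0172]
ft_force: [-0.9, 1.3, 6.3]
grip_width: 0.049
gripper_force: 32.0
```

```bash
for i in 1 2; do echo '[[[0,0,0.0013,0,0.045],[0,0,0,0,0.045]]]' | python3 nudge.py | egrep 'pos|ft|grip_w'; done
echo '[[[0,0,-0.01,0,0.045],[0,0,-0.03,0,0.045],[0,0,-0.03,0,0.045],[0,0,0,0,0.045],[0,0,0,0,0.045]]]' | python3 nudge.py
python3 - <<'E'
from rig import env, optics
from h import *
s=env.observe();P=np.array(s['position']);R=np.array(s['tool_rot']);print(P)
d=optics.get_image('wrist');np.savez('w3.npz',**d);cv2.imwrite('pics/w3.png',d['pixels'][:,:,::-1]);np.savez('s3.npz',P=P,R=R)
# expected corner pixels vs tilt (pivot at TCP, top face 4mm above)
for t in (0,4,6,8,10):
    a=np.radians(t);o=[]
    for x,y in((.059,-.025),(.059,.025),(-.041,.025),(-.041,-.025)):
        z=-.004; o.append(P+R@[x*np.cos(a)+z*np.sin(a)*-1,y,z*np.cos(a)+x*np.sin(a)])
    print(t,np.round(proj(d,np.array(o)),0).tolist())
E
```

```text
position: [0.6631, -0.1477, 0.016]
ft_force: [0.1, 1.7, 5.2]
grip_width: 0.0491
position: [0.6632, -0.1477, 0.0147]
ft_force: [0.6, 1.0, 6.2]
grip_width: 0.049
time_s: 7.0
position: [0.6625, -0.1476, 0.0843]
tool_rot: [[0.994, 0.107, 0.001], [0.107, -0.994, -0.0], [0.001, 0.0, -1.0]]
ft_force: [-0.6, 0.1, -1.2]
grip_width: 0.0488
gripper_force: 31.7
[ 0.6624875  -0.14762681  0.084263  ]
0 [[218.0, 158.0], [343.0, 158.0], [331.0, 360.0], [230.0, 360.0]]
4 [[220.0, 156.0], [341.0, 156.0], [332.0, 364.0], [229.0, 364.0]]
6 [[221.0, 155.0], [341.0, 155.0], [332.0, 366.0], [228.0, 366.0]]
8 [[222.0, 155.0], [340.0, 155.0], [333.0, 367.0], [228.0, 367.0]]
10 [[222.0, 154.0], [339.0, 155.0], [333.0, 369.0], [227.0, 369.0]]
```

View pics/w3.png

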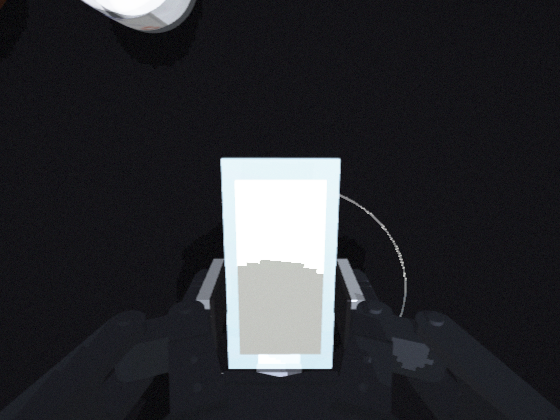

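The plate is tipped nose-down by about 8°: far width 119 px, near width 106 px, and the tool dropped 5.5 mm over a 37 mm lever. Nothing touches the coating. Next I'll look at the carrier from its side.

```bash
echo '[[[0,0,-0.02,6.5,0.045],[-0.027,-0.0346,-0.01,0,0.045],[-0.027,-0.0346,-0.01,0,0.045],[-0.027,-0.0346,-0.01,0,0.045],[-0.027,-0.0346,-0.01,0,0.045],[-0.027,-0.0346,-0.01,0,0.045],[-0.027,-0.0346,-0.006,0,0.045],[0,0,0,0,0.045],[0,0,0,0,0.045],[0,0,0,0,0.045]]]' | python3 nudge.py
python3 - <<'E'
from rig import env, optics
from h import *
s=env.observe();print(s['position'])
d=optics.get_image('wrist');np.savez('w4.npz',**d);cv2.imwrite('pics/w4.png',cv2.resize(d['pixels'][:,:300,::-1],None,fx=1.42,fy=1.42,interpolation=cv2.INTER_CUBIC))
E
```

```text
time_s: 8.05
position: [0.5022, 0.0603, 0.1591]
tool_rot: [[1.0, -0.007, -0.001], [-0.007, -1.0, -0.0], [-0.001, 0.0, -1.0]]
ft_force: [-0.0, -0.1, -1.2]
grip_width: 0.0491
gripper_force: 31.6
[0.50218035 0.06033542 0.15910117]
```

View pics/w4.png

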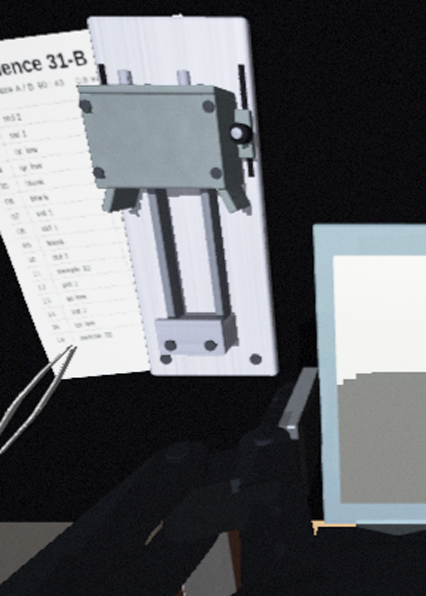

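Side view (scaled 1.42×): the base corners are at (89,17), (247,17), (277,375) and (151,375). The lip's top edge runs from about (156,321) to (226,318), and the hood mouth is at row ~190. I'll fit the base's right, top and bottom edges and the lip edge.

Run:
```python
from h import *
d=dict(np.load('w4.npz'));p=d['pixels'].astype(float).mean(2)
def fit(P): 
    vx,vy,x,y=cv2.fitLine((P[:,:2]*1000).astype(np.float32),cv2.DIST_HUBER,0,.01,.01).ravel();return vx,vy,x/1000,y/1000
def edge(v,lo,th):   # subpixel last crossing bright->dark
    for i in range(len(v)-1):
        if v[i]>th>=v[i+1]: return lo+i+(v[i]-th)/(v[i]-v[i+1])
R=[(edge(p[r,150:215],150,110),r) for r in list(range(20,45))+list(range(160,255))]
R=np.array([a for a in R if a[0]]);r=fit(ray(d,R,.012));ang=np.degrees(np.arctan(r[1]/r[0]));print('right edge',r,ang)
B=np.array([(c,edge(p[255:275,c],255,110)) for c in range(115,190)],float);b=fit(ray(d,B,.012));print('bottom',b)
T=np.array([(c,30-edge(p[30:2:-1,c],0,110)) for c in range(70,112)],float);t=fit(ray(d,T,.012));print('top',t)
# lip edge: print columns near row 222-230
for c in (120,130,140,150): print(c,p[216:236,c].astype(int).tolist())
for rr in (160,190,215): print('row',rr,p[rr,95:175].astype(int).tolist())
```

```text
right edge (np.float32(0.9773393), np.float32(-0.21167868), np.float32(0.54012364), np.float32(0.16230221)) -12.220744
bottom (np.float32(0.0069316826), np.float32(0.999976), np.float32(0.43560532), np.float32(0.18964738))
top (np.float32(0.007561091), np.float32(0.9999714), np.float32(0.6500052), np.float32(0.20711659))
120 [153, 152, 154, 151, 152, 153, 140, 76, 101, 154, 199, 201, 201, 196, 199, 204, 201, 202, 201, 200]
130 [119, 113, 111, 106, 105, 100, 92, 94, 102, 150, 199, 203, 200, 199, 202, 202, 203, 201, 199, 201]
140 [230, 230, 229, 216, 123, 117, 92, 96, 100, 149, 194, 199, 201, 198, 201, 201, 201, 200, 201, 201]
150 [222, 229, 227, 220, 124, 119, 97, 91, 98, 137, 194, 201, 200, 197, 197, 200, 200, 201, 200, 200]
row 160 [230, 228, 228, 228, 228, 228, 227, 227, 230, 229, 230, 232, 208, 157, 153, 153, 157, 142, 96, 49, 51, 54, 52, 50, 51, 71, 105, 190, 229, 231, 229, 230, 229, 232, 231, 230, 229, 233, 234, 232, 233, 231, 231, 231, 231, 231, 230, 229, 209, 168, 154, 151, 158, 150, 109, 65, 54, 48, 53, 51, 79, 187, 227, 223, 225, 231, 233, 232, 231, 232, 231, 230, 227, 230, 231, 232, 229, 227, 231, 230]
row 190 [223, 226, 228, 230, 230, 229, 228, 226, 225, 228, 229, 227, 228, 230, 231, 232, 233, 201, 149, 149, 154, 154, 131, 84, 54, 57, 53, 53, 50, 50, 88, 119, 193, 228, 228, 228, 229, 229, 231, 229, 229, 230, 233, 232, 231, 231, 230, 230, 228, 229, 228, 227, 208, 169, 152, 152, 158, 147, 102, 54, 54, 55, 49, 59, 166, 221, 222, 226, 230, 231, 231, 231, 230, 226, 226, 227, 228, 229, 230, 227]
row 215 [243, 243, 213, 190, 222, 224, 224, 229, 227, 229, 229, 227, 225, 224, 229, 226, 227, 231, 231, 233, 232, 209, 159, 154, 157, 149, 131, 84, 53, 59, 54, 51, 52, 51, 92, 121, 193, 228, 228, 229, 228, 228, 230, 229, 226, 232, 231, 229, 231, 229, 228, 228, 227, 229, 228, 210, 170, 152, 154, 153, 146, 104, 54, 51, 50, 52, 61, 97, 184, 224, 226, 229, 231, 230, 230, 229, 228, 229, 227, 228]
```

Run:
```python
from h import *
d=dict(np.load('w4.npz'));p=d['pixels'].astype(float).mean(2)
Q=[]
for r in list(range(165,250)):
    c=215
    while p[r,c]<110: c-=1
    Q.append((c+(p[r,c]-110)/(p[r,c]-p[r,c+1]),r))
P=ray(d,Q,.012)[:,:2];vx,vy,x,y=cv2.fitLine((P*1000).astype(np.float32),cv2.DIST_HUBER,0,.01,.01).ravel()
print('right edge',x,y,np.degrees(np.arctan(vy/vx)), 'carrier centreline y at x=530:',y+vy/vx*(530-x)+43)
print('lip',ray(d,[[115,225],[135,225],[155,224.7]],.0365))
def rail(r,a,b): return ray(d,[[a,r],[b,r]],.026)[:,1]
print('rails y', rail(160,106.6,112.8),rail(160,142.6,149),rail(190,111.8,117.5),rail(190,147,153))
# hood near edge (roof front, z .0445): rows
for c in(80,100,120,140):print(c,p[120:142,c].astype(int).tolist())
```

```text
right edge 482.44086 142.7409 -0.36422798 carrier centreline y at x=530: 185.43857
lip [[0.4853428  0.20037387 0.0365    ]
 [0.48524005 0.18344178 0.0365    ]
 [0.48540832 0.1664757  0.0365    ]]
rails y [0.20366175 0.19853789] [0.17391051 0.16862146] [0.20364392 0.19879352] [0.17369081 0.16858521]
80 [155, 155, 157, 156, 159, 158, 155, 155, 160, 159, 153, 132, 111, 121, 105, 102, 92, 87, 73, 60, 58, 55]
100 [155, 157, 157, 158, 158, 161, 159, 159, 159, 160, 155, 135, 110, 124, 123, 139, 190, 192, 190, 193, 200, 229]
120 [156, 159, 156, 158, 160, 158, 161, 160, 161, 161, 157, 141, 118, 126, 127, 126, 126, 125, 157, 230, 230, 230]
140 [164, 164, 161, 162, 162, 166, 162, 167, 162, 160, 163, 149, 118, 106, 111, 111, 114, 151, 220, 228, 230, 230]
```

Carrier measured: yaw −0.4°, centreline y ≈ 0.186 at the rails (30 mm spacing, 5 mm width, as given), lip at x = 0.4853, so the origin is at x ≈ 0.530. Now to the stand-off in front of the mouth.

```bash
echo '[[[-0.005,-0.042,0.01,0,0.045],[-0.005,-0.042,0.01,0,0.045],[-0.005,-0.042,0.01,0,0.045],[0,0,0.035,0,0.045],[0,0,0.034,0,0.045],[0,0,0,0,0.045],[0,0,0,0,0.045],[0,0,0,0,0.045]]]' | python3 nudge.py
python3 - <<'E'
from rig import env, optics
from h import *
s=env.observe();P=np.array(s['position']);print(P)
d=optics.get_image('wrist');np.savez('w5.npz',P=P,R=s['tool_rot'],**d);cv2.imwrite('pics/w5.png',cv2.resize(d['pixels'][60:400,100:460,::-1],None,fx=1.75,fy=1.75,interpolation=cv2.INTER_CUBIC))
E
```

```text
time_s: 8.9
position: [0.4888, 0.1867, 0.0623]
tool_rot: [[1.0, -0.007, 0.003], [-0.007, -1.0, 0.0], [0.003, -0.0, -1.0]]
ft_force: [-0.3, 0.0, -0.4]
grip_width: 0.0489
gripper_force: 31.9
[0.48878385 0.18668404 0.06225462]
```

View pics/w5.png

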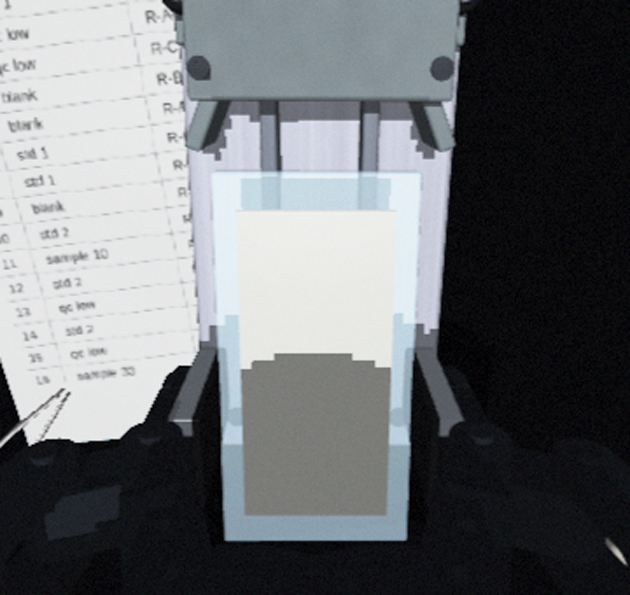

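The nose, at about (316,172), is slightly left of the rail mid-line, at about (320,120). The coating is clear and the lead-ins are at (205,145) and (437,145). I'll work out the offset.

Run:
```python
from h import *
d=dict(np.load('w5.npz'));P=d['P'];R=d['R'];p=d['pixels'].astype(float).mean(2)
f=lambda u,v:(u/1.75+100,v/1.75+60)
nz=P[2]-.0096+.005
n=ray(d,[f(212,172),f(420,172)],nz);print('nose',n,n[:,1].mean())
t=ray(d,[f(225,540),f(407,540)],P[2]+.0049+.005);print('tail',t,t[:,1].mean())
for r in (125,130): print(p[r,240:325].astype(int).tolist())
r=ray(d,[f(262,130),f(378,130)],.026);print('rails',r,r[:,1].mean())
l=ray(d,[f(222,150),f(424,150)],.035);print('leadins~',l)
h=ray(d,[f(190,99),f(450,99)],.0445);print('hood roof front',h)
```

```text
nose [[0.54635597 0.2116276  0.05765462]
 [0.54603109 0.16094239 0.05765462]] 0.1862849934832721
tail [[0.4484692  0.21165534 0.07215462]
 [0.44817257 0.16211249 0.07215462]] 0.18688391324354953
[137, 141, 128, 111, 114, 115, 116, 102, 86, 86, 92, 89, 90, 90, 91, 94, 86, 66, 46, 70, 102, 111, 111, 111, 111, 113, 116, 112, 114, 112, 114, 116, 115, 111, 114, 113, 112, 117, 117, 114, 115, 112, 113, 112, 112, 112, 111, 114, 114, 115, 111, 109, 110, 112, 106, 109, 110, 112, 112, 114, 114, 118, 119, 116, 112, 84, 42, 68, 126, 152, 151, 153, 151, 146, 150, 140, 101, 93, 105, 107, 112, 113, 110, 114, 114]
[214, 215, 212, 217, 218, 218, 219, 219, 177, 128, 141, 145, 145, 150, 149, 150, 140, 94, 55, 71, 168, 213, 213, 216, 215, 217, 213, 214, 215, 217, 217, 221, 218, 216, 217, 216, 217, 221, 224, 220, 217, 218, 218, 217, 216, 215, 218, 219, 219, 218, 214, 213, 213, 213, 211, 212, 212, 213, 213, 218, 219, 221, 221, 217, 214, 153, 44, 89, 134, 151, 156, 152, 149, 149, 147, 132, 124, 174, 207, 210, 213, 215, 219, 214, 215]
rails [[0.55371806 0.2020325  0.026     ]
 [0.55349879 0.16802526 0.026     ]] 0.1850288820613104
leadins~ [[0.5490363  0.21261147 0.035     ]
 [0.54867195 0.15594562 0.035     ]]
hood roof front [[0.56311265 0.21853558 0.0445    ]
 [0.56268027 0.15175241 0.0445    ]]
```

```bash
echo '[[[0,0.001,0.01,0,0.045],[0,0,0.01,0,0.045],[0,0,0.003,0,0.045],[0,0,0,0,0.045],[0,0,0,0,0.045]]]' | python3 nudge.py
```

```text
time_s: 9.45
position: [0.4876, 0.1861, 0.0378]
tool_rot: [[1.0, -0.006, -0.0], [-0.006, -1.0, 0.0], [-0.0, -0.0, -1.0]]
ft_force: [-0.5, -0.2, -1.1]
grip_width: 0.0489
gripper_force: 31.9
```

```bash
echo '[[[0.005,0.0003,0,0,0.045],[0.005,0,0,0,0.045],[0.005,0,0,0,0.045],[0.005,0,0,0,0.045],[0,0,0,0,0.045],[0,0,0,0,0.045]]]' | python3 nudge.py; for i in 1 2 3; do echo '[[[0.0015,0,0,0,0.045],[0.0015,0,0,0,0.045],[0,0,0,0,0.045]]]' | python3 nudge.py|egrep 'pos|ft'; done
```

```text
time_s: 10.05
position: [0.5075, 0.1856, 0.0377]
tool_rot: [[1.0, -0.006, -0.0], [-0.006, -1.0, -0.0], [-0.0, 0.0, -1.0]]
ft_force: [0.0, 0.3, -0.7]
grip_width: 0.0491
gripper_force: 31.9
position: [0.5107, 0.1856, 0.0379]
ft_force: [0.0, 0.6, -0.3]
position: [0.513, 0.1856, 0.0376]
ft_force: [-3.1, 0.0, 0.1]
position: [0.5163, 0.1856, 0.0377]
ft_force: [-4.5, -0.3, 1.2]
```

```bash
echo '[[[0.002,0,0,0,0.045],[0.002,0,0,0,0.045],[0.002,0,0,0,0.045],[0.002,0,0,0,0.045],[0,0,0,0,0.045],[0,0,0,0,0.045]]]' | python3 nudge.py|egrep 'pos|ft';echo '[[[0.0015,0,0,0,0.045],[0.0015,0,0,0,0.045],[0.001,0,0,0,0.045],[0.0005,0,0,0,0.045],[0,0,0,0,0.045],[0,0,0,0,0.045]]]' | python3 nudge.py|egrep 'pos|ft|grip'
python3 - <<'E'
from rig import env, optics
from h import *
s=env.observe();P=np.array(s['position']);print(P,s['ft_force'])
d=optics.get_image('wrist');np.savez('w6.npz',P=P,R=s['tool_rot'],**d);p=d['pixels'].astype(int).mean(2)
for c in (268,282,296): print(c,p[345:400,c].astype(int).tolist())
print('lip expected px',proj(d,[[.4853,.1857,.0365]]),'tail top expected',proj(d,[P+[-.0405,0,.0099]]),'tail bottom',proj(d,[P+[-.0412,0,.0049]]))
E
```

```text
position: [0.5236, 0.1855, 0.0375]
ft_force: [-6.9, -0.2, 1.2]
position: [0.5276, 0.1855, 0.0374]
ft_force: [-8.5, -0.1, 0.6]
grip_width: 0.0491
gripper_force: 32.0
[0.52763453 0.18548111 0.03743571] [-8.46344682 -0.07120223  0.61784794]
268 [122, 120, 124, 124, 120, 124, 121, 122, 129, 168, 194, 195, 197, 194, 196, 197, 196, 195, 197, 198, 194, 195, 191, 164, 89, 90, 91, 88, 86, 61, 11, 17, 14, 19, 12, 11, 17, 15, 15, 13, 11, 16, 14, 15, 13, 15, 15, 17, 13, 15, 10, 14, 17, 14, 16]
282 [120, 121, 124, 121, 120, 123, 122, 122, 129, 168, 193, 198, 195, 193, 198, 197, 195, 194, 196, 197, 195, 197, 189, 143, 91, 90, 92, 90, 91, 89, 83, 70, 18, 16, 14, 10, 21, 17, 14, 16, 15, 13, 16, 17, 18, 18, 12, 14, 15, 16, 14, 7, 16, 10, 8]
296 [122, 125, 124, 120, 127, 123, 124, 122, 130, 165, 196, 195, 196, 196, 195, 197, 196, 192, 196, 197, 194, 196, 191, 143, 89, 85, 88, 87, 71, 16, 20, 17, 16, 16, 17, 15, 16, 20, 16, 16, 15, 16, 20, 13, 12, 11, 14, 14, 16, 12, 19, 13, 14, 9, 13]
lip expected px [[280.46156873 354.62813838]] tail top expected [[280.93760801 368.31911947]] tail bottom [[280.91348123 361.52868101]]
```

The felt bar force is 8.5 N and matches the model (contact at TCP x ≈ 0.5134, hard stop at ≈ 0.531). The lip and tail rows match the prediction. I'll press 1.6 mm more, then lower.

```bash
echo '[[[0.001,0,0,0,0.045],[0.0006,0,0,0,0.045],[0,0,0,0,0.045],[0,0,0,0,0.045]]]' | python3 nudge.py|egrep 'pos|ft'; for i in 1 2 3 4; do echo '[[[0,0,0.001,0,0.045],[0,0,0,0,0.045]]]' | python3 nudge.py|egrep 'pos|ft'; done
```

```text
position: [0.5291, 0.1855, 0.0374]
ft_force: [-8.5, 0.6, 2.1]
position: [0.5292, 0.1855, 0.0365]
ft_force: [-9.7, -0.1, 3.1]
position: [0.5293, 0.1855, 0.0356]
ft_force: [-9.2, 0.5, 2.9]
position: [0.5293, 0.1855, 0.0346]
ft_force: [-8.5, 0.2, 2.5]
position: [0.5293, 0.1855, 0.0336]
ft_force: [-9.5, 0.3, 2.8]
```

```bash
for i in 1 2 3 4 5; do echo '[[[0,0,0.001,0,0.045],[0,0,0,0,0.045]]]' | python3 nudge.py|egrep 'pos|ft'; done
```

```text
position: [0.5293, 0.1855, 0.0326]
ft_force: [-8.6, -0.4, 3.1]
position: [0.5293, 0.1855, 0.0316]
ft_force: [-8.6, -0.7, 3.1]
position: [0.5294, 0.1856, 0.0306]
ft_force: [-9.6, 0.5, 2.4]
position: [0.5294, 0.1855, 0.0297]
ft_force: [-9.4, 0.0, 4.4]
position: [0.5294, 0.1855, 0.0288]
ft_force: [-9.6, 0.7, 3.7]
```

```bash
for i in 1 2 3 4; do echo '[[[0,0,0.0006,0,0.045],[0,0,0,0,0.045]]]' | python3 nudge.py|egrep 'pos|ft'; done
python3 - <<'E'
from rig import env, optics
from h import *
s=env.observe();P=np.array(s['position'])
d=optics.get_image('wrist');np.savez('w7.npz',P=P,R=s['tool_rot'],**d);p=d['pixels'].astype(int).mean(2)
for c in (268,282,296): print(c,p[340:400,c].astype(int).tolist())
for r in (250,300,340): print(r,p[r,218:345].astype(int).tolist())
print('lip px',proj(d,[[.4853,.1857,.0365]]),'tail top flat',proj(d,[P+[-.0418,0,.0039]]))
E
```

```text
position: [0.5295, 0.1856, 0.0282]
ft_force: [-8.8, 0.0, 3.8]
position: [0.5295, 0.1856, 0.0276]
ft_force: [-8.3, -0.0, 4.0]
position: [0.5295, 0.1855, 0.027]
ft_force: [-9.3, 0.7, 4.6]
position: [0.5296, 0.1856, 0.0265]
ft_force: [-8.9, -0.4, 4.3]
268 [121, 120, 116, 121, 119, 119, 122, 119, 122, 114, 118, 136, 191, 190, 189, 190, 193, 193, 192, 192, 190, 189, 193, 191, 164, 85, 83, 81, 75, 80, 76, 66, 63, 67, 50, 20, 15, 11, 15, 15, 12, 14, 15, 16, 12, 10, 18, 15, 11, 15, 16, 13, 17, 13, 20, 19, 10, 12, 13, 18]
282 [120, 122, 120, 121, 121, 122, 120, 122, 123, 121, 120, 138, 191, 192, 189, 187, 190, 192, 193, 190, 189, 190, 189, 190, 166, 82, 82, 77, 82, 80, 79, 68, 68, 73, 74, 78, 69, 8, 20, 17, 13, 16, 18, 18, 15, 13, 18, 13, 15, 13, 16, 18, 18, 20, 16, 15, 10, 10, 17, 16]
296 [124, 118, 116, 118, 120, 119, 121, 123, 122, 120, 119, 140, 191, 190, 187, 189, 191, 190, 192, 191, 191, 192, 193, 186, 162, 82, 83, 82, 82, 76, 79, 67, 66, 52, 17, 15, 16, 11, 20, 12, 18, 15, 17, 18, 14, 16, 15, 19, 15, 14, 19, 17, 9, 15, 17, 13, 17, 14, 20, 18]
250 [216, 212, 213, 211, 206, 214, 230, 233
[... 1227 characters left out ...]
96, 109, 107, 110, 108, 106, 107, 113, 157, 196, 201, 204, 202, 202, 201, 200, 199, 198, 197, 185, 145, 122, 120, 122, 120, 122, 116, 120, 120, 118, 120, 120, 122, 121, 120, 122, 121, 120, 118, 121, 121, 120, 120, 121, 121, 121, 121, 120, 121, 119, 123, 125, 119, 122, 122, 122, 123, 124, 121, 120, 119, 121, 120, 122, 120, 117, 120, 122, 121, 122, 121, 123, 121, 120, 120, 122, 124, 118, 121, 120, 120, 121, 121, 117, 116, 119, 118, 123, 120, 123, 121, 119, 121, 121, 125, 122, 119, 122, 125, 118, 159, 195, 202, 203, 200, 199, 202, 199, 202, 199, 199, 192, 149, 105, 109, 105, 106, 108, 106, 104, 106, 71, 17, 10, 12]
lip px [[280.64986749 374.84147818]] tail top flat [[280.89925761 361.02666895]]
```

```bash
cat > m.py <<'E'
from h import *
# tail in tool frame from wrist image: search tail row along centre, widths; compare w2 (flat)
def tail(f):
    d=dict(np.load(f));g=d['pixels'].astype(float).mean(2)
    r=max(i for i in range(330,380) if g[i,265:296].mean()-g[i+1,265:296].mean()>25)
    a=g[r-1:r+3,265:296].mean(1);row=r+ (g[r-1,265:296].mean()*.5+g[r+2,265:296].mean()*.5<g[r,265:296].mean())
    e=np.abs(np.diff(g[r-5,215:345]));
    row5=g[r-5,215:345]
    up=np.where(np.diff((row5>(150 if row5[60]>150 else 60)).astype(int)))[0]+215
    return d,r,[g[i,265:296].mean().round() for i in range(r-16,r+14)],up,row5
for f in('w2','w3','w5','w6','w7'):
    d,r,prof,up,row5=tail(f+'.npz');print(f,r,'prof',r-16,prof);print('  row',r-5,row5[:22].astype(int).tolist(),row5[-25:].astype(int).tolist())
E
python3 m.py
```

```text
w2 361 prof 345 [np.float64(180.0), np.float64(180.0), np.float64(180.0), np.float64(190.0), np.float64(220.0), np.float64(220.0), np.float64(220.0), np.float64(220.0), np.float64(220.0), np.float64(220.0), np.float64(219.0), np.float64(219.0), np.float64(220.0), np.float64(220.0), np.float64(220.0), np.float64(216.0), np.float64(182.0), np.float64(12.0), np.float64(11.0), np.float64(12.0), np.float64(11.0), np.float64(11.0), np.float64(12.0), np.float64(14.0), np.float64(14.0), np.float64(15.0), np.float64(16.0), np.float64(15.0), np.float64(15.0), np.float64(17.0)]
  row 356 [30, 28, 24, 22, 19, 14, 13, 17, 19, 17, 12, 15, 19, 13, 146, 213, 223, 223, 223, 221, 220, 223] [219, 221, 220, 220, 220, 219, 220, 220, 221, 220, 212, 139, 12, 11, 13, 10, 9, 13, 16, 9, 12, 16, 19, 22, 25]
w3 376 prof 360 [np.float64(253.0), np.float64(253.0), np.float64(253.0), np.float64(252.0), np.float64(245.0), np.float64(245.0), np.float64(245.0), np.float64(245.0), np.float64(238.0), np.float64(124.0), np.float64(102.0), np.float64(112.0), np.float64(163.0), np.float64(179.0), np.float64(159.0), np.flo
[... 2171 characters left out ...]
np.float64(191.0), np.float64(190.0), np.float64(190.0), np.float64(191.0), np.float64(191.0), np.float64(191.0), np.float64(191.0), np.float64(191.0), np.float64(191.0), np.float64(191.0), np.float64(189.0), np.float64(165.0), np.float64(84.0), np.float64(82.0), np.float64(80.0), np.float64(79.0), np.float64(80.0), np.float64(78.0), np.float64(67.0), np.float64(68.0), np.float64(69.0), np.float64(61.0), np.float64(50.0), np.float64(31.0), np.float64(15.0)]
  row 359 [13, 15, 38, 86, 108, 106, 106, 104, 105, 107, 108, 105, 108, 98, 149, 193, 201, 200, 201, 201, 200, 198] [201, 198, 200, 199, 201, 199, 197, 200, 198, 199, 191, 148, 109, 107, 108, 106, 108, 104, 106, 106, 107, 107, 73, 27, 16]
```

The image shows the plate is now flat in the grip: tail width 102.6 px against 102.4 px when flat and 104.6 px when tipped, and the margin row spacing also matches the flat case. I'll confirm it is seated on the rails by feel.

```bash
for i in 1 2; do echo '[[[0,0,0.0005,0,0.045],[0,0,0,0,0.045]]]' | python3 nudge.py|egrep 'pos|ft|grip_w'; done
python3 - <<'E'
from h import *
d=dict(np.load('w7.npz'))
print(ray(d,[[281,371]],.0365),ray(d,[[281,364.4]],.0305),d['P'])
E
```

```text
position: [0.5296, 0.1856, 0.0261]
ft_force: [-8.5, 0.4, 5.4]
grip_width: 0.0491
position: [0.5296, 0.1856, 0.0261]
ft_force: [-9.9, -0.6, 11.0]
grip_width: 0.0492
[[0.48761926 0.18552188 0.0365    ]] [[0.48580438 0.18551143 0.0305    ]] [0.52956544 0.18555253 0.02646781]
```

```bash
echo '[[[0,0,-0.0004,0,0.045],[0,0,0,0,0.045]]]' | python3 nudge.py|egrep 'pos|ft'; for i in 1 2 3 4; do echo '[[[-0.0005,0,0,0,0.045],[-0.0005,0,0,0,0.045],[0,0,0,0,0.045]]]' | python3 nudge.py|egrep 'pos|ft'; done
```

```text
position: [0.5296, 0.1856, 0.0261]
ft_force: [-10.1, 0.3, 6.5]
position: [0.5295, 0.1855, 0.0262]
ft_force: [-5.8, 0.4, 4.4]
position: [0.5287, 0.1855, 0.0262]
ft_force: [-5.2, -0.3, 4.6]
position: [0.5278, 0.1855, 0.0261]
ft_force: [-5.2, 0.2, 4.9]
position: [0.5271, 0.1856, 0.0261]
ft_force: [-3.1, 0.6, 5.1]
```

```bash
echo '[[[0,0,0,0,0.045],[0,0,0,0,0.045]]]' | python3 nudge.py|egrep 'pos|ft'
python3 - <<'E'
from rig import env, optics
from h import *
s=env.observe();P=np.array(s['position']);print(P,s['ft_force'],s['wrist_torque'])
d=optics.get_image('wrist');np.savez('w8.npz',P=P,R=s['tool_rot'],**d);g=d['pixels'].astype(float).mean(2)
print([int(g[i,265:296].mean()) for i in range(345,384)])
cv2.imwrite('pics/w8.png',np.hstack([cv2.resize(np.load(f)['pixels'][300:400,210:350,::-1],None,fx=2.8,fy=5.5,interpolation=cv2.INTER_CUBIC) for f in('w7.npz','w8.npz')]))
E
```

```text
position: [0.5271, 0.1855, 0.0261]
ft_force: [-2.9, 0.1, 5.1]
[0.52707318 0.18553371 0.02612298] [-2.8657308   0.07644411  5.05462931] [-0.07372311  0.29308233 -0.00216961]
[120, 120, 120, 120, 120, 120, 137, 190, 190, 191, 191, 191, 190, 190, 190, 190, 191, 190, 184, 141, 80, 78, 69, 67, 68, 69, 74, 84, 86, 75, 53, 32, 16, 15, 15, 14, 13, 14, 14]
```

View pics/w8.png

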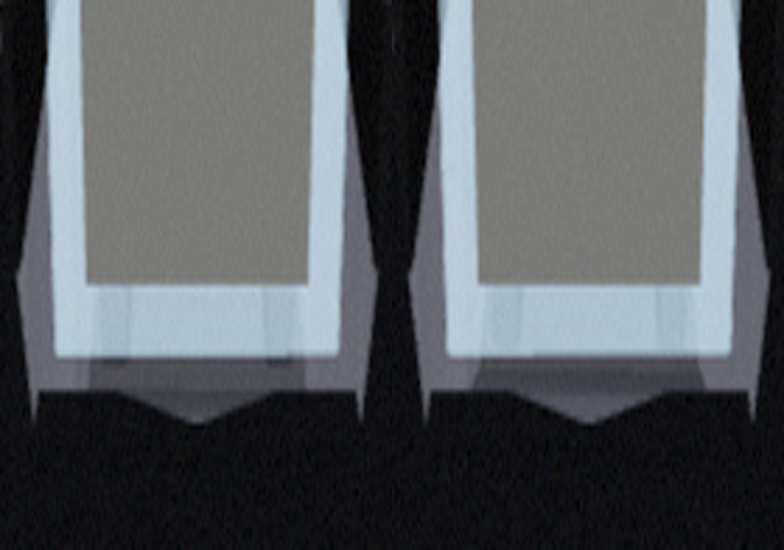

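The tail edge at about (590,355) now lies right in front of the lip's face at about (590,365–388), and it isn't under the lip yet. I'll continue with small steps.

```bash
for i in 1 2 3; do echo '[[[-0.0005,0,0,0,0.045],[0,0,0,0,0.045],[0,0,0,0,0.045]]]' | python3 nudge.py|egrep 'pos|ft'; done
python3 - <<'E'
from rig import env, optics
from h import *
s=env.observe();P=np.array(s['position']);print(P,s['ft_force'],s['wrist_torque'])
d=optics.get_image('wrist');np.savez('w9.npz',P=P,R=s['tool_rot'],**d);g=d['pixels'].astype(float).mean(2)
print([int(g[i,265:296].mean()) for i in range(345,384)])
E
```

```text
position: [0.5266, 0.1855, 0.0261]
ft_force: [-3.6, -0.1, 4.9]
position: [0.5262, 0.1855, 0.0261]
ft_force: [-3.2, 0.4, 5.4]
position: [0.5257, 0.1856, 0.0261]
ft_force: [-3.3, -0.3, 6.0]
[0.52570901 0.18555158 0.02613489] [-3.26301151 -0.27839005  6.03489793] [-0.08876826  0.30665646 -0.01248391]
[120, 121, 121, 120, 120, 120, 137, 191, 190, 191, 190, 190, 190, 190, 190, 190, 190, 189, 184, 149, 67, 67, 68, 71, 77, 86, 88, 89, 88, 76, 54, 31, 15, 15, 15, 15, 14, 14, 14]
```

```bash
for i in 1 2 3; do echo '[[[-0.0005,0,0,0,0.045],[-0.0003,0,0,0,0.045],[0,0,0,0,0.045]]]' | python3 nudge.py|egrep 'pos|ft'; done
python3 - <<'E'
from rig import env, optics
from h import *
d=optics.get_image('wrist');g=d['pixels'].astype(float).mean(2)
print([int(g[i,265:296].mean()) for i in range(345,384)],[int(g[i,240:248].mean()) for i in range(345,384)])
E
```

```text
position: [0.5249, 0.1856, 0.0261]
ft_force: [-2.6, 1.2, 5.2]
position: [0.5241, 0.1855, 0.0261]
ft_force: [-3.1, 1.0, 6.0]
position: [0.5234, 0.1856, 0.0261]
ft_force: [-1.8, -0.7, 5.7]
[120, 120, 120, 120, 120, 119, 137, 191, 190, 190, 190, 190, 190, 189, 188, 178, 102, 67, 68, 71, 77, 85, 88, 89, 89, 90, 88, 87, 86, 75, 55, 31, 16, 14, 15, 14, 14, 14, 14] [126, 126, 126, 125, 125, 125, 142, 191, 190, 190, 190, 190, 191, 190, 190, 177, 91, 69, 69, 73, 80, 88, 89, 91, 91, 83, 28, 16, 14, 14, 16, 16, 17, 16, 16, 12, 15, 14, 15]
```

```bash
for i in 1 2 3 4 5; do echo '[[[-0.0005,0,0,0,0.045],[0,0,0,0,0.045],[0,0,0,0,0.045]]]' | python3 nudge.py|egrep 'pos|ft'; done
```

```text
position: [0.5229, 0.1856, 0.0261]
ft_force: [-2.3, 1.0, 4.8]
position: [0.5227, 0.1856, 0.0261]
ft_force: [2.3, -0.1, 4.1]
position: [0.5227, 0.1856, 0.0262]
ft_force: [5.0, 0.2, 2.4]
position: [0.5227, 0.1856, 0.0262]
ft_force: [8.5, -0.1, 0.5]
position: [0.5226, 0.1856, 0.0262]
ft_force: [9.5, 0.7, -0.3]
```

Contact with the stop is felt at TCP x = 0.5227, with the tail under the lip. I'll relax the excess push, seat it down, and open slowly.

```bash
echo '[[[0.0005,0,0.0002,0,0.045],[0.0005,0,0.0002,0,0.045],[0,0,0,0,0.045],[0,0,0,0,0.045]]]' | python3 nudge.py|egrep 'pos|ft'; echo '[[[0,0,0,0,0.049],[0,0,0,0,0.0505],[0,0,0,0,0.052],[0,0,0,0,0.055],[0,0,0,0,0.058],[0,0,0,0,0.062],[0,0,0,0,0.064],[0,0,0,0,0.064]]]' | python3 nudge.py
python3 - <<'E'
from rig import env, optics
from h import *
s=env.observe();P=np.array(s['position'])
d=optics.get_image('wrist');np.savez('w10.npz',P=P,**d);g=d['pixels'].astype(float).mean(2)
print([int(g[i,265:296].mean()) for i in range(345,384)])
E
```

```text
position: [0.5227, 0.1856, 0.0261]
ft_force: [4.1, 0.7, 6.4]
time_s: 21.9
position: [0.5212, 0.1855, 0.0254]
tool_rot: [[1.0, -0.006, -0.0], [-0.006, -1.0, 0.0], [-0.0, -0.0, -1.0]]
ft_force: [0.1, 0.9, 0.7]
grip_width: 0.0641
gripper_force: 0.0
[118, 117, 117, 118, 125, 160, 187, 188, 187, 186, 186, 186, 180, 142, 65, 67, 68, 72, 81, 87, 87, 88, 88, 88, 86, 86, 86, 88, 86, 74, 53, 30, 15, 15, 15, 14, 13, 14, 14]
```

```bash
echo '[[[0,0,-0.005,0,0.064],[0,0,-0.01,0,0.064],[0,0,-0.03,0,0.064],[0,0,-0.04,0,0.064],[0,0,-0.04,0,0.064],[0,0,-0.03,0,0.064],[0,0,0,0,0.064],[0,0,0,0,0.064],[0,0,0,0,0.064]]]' | python3 nudge.py
python3 - <<'E'
from rig import env, optics
from h import *
d=optics.get_image('wrist');p=d['pixels'];g=p.astype(float).mean(2)
m=np.zeros(g.shape,bool)
o=np.array([.5303,.186]);a=np.radians(-.4);X=np.array([np.cos(a),np.sin(a)]);Y=np.array([-X[1],X[0]])
def at(x,y,z): return proj(d,[[*(o+x/1e3*X+y/1e3*Y),z/1e3]])[0]
# sample profile along centreline at glass-top height and across at x=0
print('along',[(x,int(g[int(round(v)),int(round(u))])) for x in range(-62,40,1) if x<-34 or x>24 for u,v in [at(x,0,31)]])
for xx in(-30,0,15):print('across',xx,[(y,int(g[int(round(v)),int(round(u))])) for y in list(range(-30,-14))+list(range(15,31)) for u,v in [at(xx,y,32)]])
cv2.imwrite('pics/final.png',p[:,:,::-1])
s=env.observe();print(s['time_s'],s['ft_force'])
E
```

```text
time_s: 22.85
position: [0.5207, 0.1855, 0.1796]
tool_rot: [[1.0, -0.006, -0.002], [-0.006, -1.0, -0.0], [-0.002, 0.0, -1.0]]
ft_force: [0.0, 0.5, 0.2]
grip_width: 0.0637
gripper_force: 0.0
along [(-62, 101), (-61, 103), (-60, 106), (-59, 105), (-58, 105), (-57, 106), (-56, 108), (-55, 106), (-54, 107), (-53, 108), (-52, 108), (-51, 103), (-50, 104), (-49, 104), (-48, 104), (-47, 96), (-46, 141), (-45, 206), (-44, 215), (-43, 216), (-42, 222), (-41, 178), (-40, 143), (-39, 140), (-38, 140), (-37, 143), (-36, 137), (-35, 137), (25, 243), (26, 244), (27, 243), (28, 243), (29, 243), (30, 116), (31, 136), (32, 159), (33, 160), (34, 164), (35, 164), (36, 164), (37, 163), (38, 162), (39, 164)]
across -30 [(-30, 190), (-29, 230), (-28, 193), (-27, 124), (-26, 122), (-25, 157), (-24, 208), (-23, 223), (-22, 224), (-21, 224), (-20, 224), (-19, 232), (-18, 200), (-17, 139), (-16, 141), (-15, 138), (15, 139), (16, 142), (17, 138), (18, 142), (19, 194), (20, 222), (21, 224), (22, 222), (23, 224), (24, 234), (25, 213), (26, 225), (27, 223), (28, 222), (29, 220), (30, 218)]
across 0 [(-30, 231), (-29, 231), (-28, 233), (-27, 232), (-26, 232), (-25, 234), (-24, 238), (-23, 227), (-22, 227), (-21, 226), (-20, 229), (-19, 238), (-18, 240), (-17, 241), (-16, 242), (-15, 241), (15, 241), (16, 241), (17, 242), (18, 239), (19, 230), (20, 226), (21, 225), (22, 225), (23, 228), (24, 235), (25, 239), (26, 233), (27, 233), (28, 233), (29, 234), (30, 233)]
across 15 [(-30, 233), (-29, 234), (-28, 233), (-27, 233), (-26, 224), (-25, 231), (-24, 238), (-23, 227), (-22, 227), (-21, 228), (-20, 233), (-19, 239), (-18, 242), (-17, 242), (-16, 243), (-15, 242), (15, 242), (16, 242), (17, 242), (18, 241), (19, 235), (20, 226), (21, 227), (22, 227), (23, 240), (24, 239), (25, 231), (26, 236), (27, 234), (28, 233), (29, 235), (30, 235)]
22.9 [-0.32111773  0.31269953 -0.06823421]
```

The coating's tail edge is at x = −41 mm, the glass runs under the lip, and the sides are square at ±25 mm. The plate is home, so I'm handing it in.

```bash
python3 -c "
from rig import env, optics
print(env.close_job())"
```

```text
the job is handed in; nothing more can be done
None
```

I loaded the plate into the carrier: it lies flat on the rails, home against the stop and under its lip, and I handed the job in at about 23 s with the arm clear; the judge's result was not shown.

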